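# Load the spring-loaded tile magazine

### The arm

A 7-joint arm with a two-finger parallel gripper is mounted at the origin on a cart in front of the work surface, level with it; the furniture and walls round the work are solid. World frame = base frame: x ahead of the robot, y to its left, z up, the work surface at z = 0. Lengths are in m, angles in rad, forces in N, time in s.
With the tool pointing down it reaches from about 0.4 to 0.875 m from the base axis. Payload 19.3 kg.
Tool frame: the origin (TCP) lies midway between the tips of the shut fingers; the grasp point (between the pads) lies 19 mm behind it; x points along the fingers, y is the direction in which the jaws open and shut, and the axes are right-handed (so a half turn about x gives the same grasp; the last joint's range is limited). The gripper opens to 85 mm and grips with 20 to 120 N. Pads are 22 mm wide; open, the fingers measure 114 mm over their backs; the gripper's body (76 mm by 85 mm) begins 54 mm behind the grasp point. The pads swing forward as they close: fully open they stand 13 mm farther back than shut.
Start: joints at [-1.407, 0.521, -0.036, 1.599, 0.021, 1.021, -0.113], TCP at [0.145, 0.608, 0.205] pointing down, gripper open.
Joint ranges: [-2.91, 2.91], [-0.3, 2.13], [-1.5, 1.42], [0.17, 2.43], [-1.26, 4.41], [0.16, 1.93], [-2.52, 2.52]. Speed limits (rad/s): [1.89, 1.89, 2.39, 2.39, 3.01, 3.01, 3.01].

### API

Orientations are given as [roll, pitch, yaw] about the fixed x, y, z axes, in that order (R = Rz(yaw) Ry(pitch) Rx(roll)).
In Python, from workcell import telemetry, vision, workorder gives the robot as it stands. The module is installed in compiled form; this text tells all that it offers.
- The arm moves only by the tool play_rows, never from a script. Its argument "deltas" is a list of rows, each a list of 7 numbers: the shift along the world's x, y, z in mm, then the turn, a rotation vector about the world's x, y, z in degrees, then the finger opening in mm, from 0 to 85.4. In form: [[x, y, z, wx, wy, wz, jaw], ...]. A call has 1 to 8 rows; each row shifts and turns the commanded pose from where the row before left it; what a row does not reach is not made up. A row lasts 1/8 s, in which the tool goes at most 62.5 mm and 10.7 degrees, less where a joint would pass 70% of its speed; a pose out of reach is approached as far as the arm can. A call with a gripper value outside its range is refused whole. The fingers move at their own pace and stop on an object; "grip_force" is the grip in N (left out, the last holds). Time passes only in rows, so rows that do not move let the fingers close. It gives the time, the measured TCP pose, the force and the opening at its end, in the units of the state.
- telemetry.observe(): the state, without advancing time (a new reading comes with each control period).
- vision.grab_frame(name): name is "scene" or "top" or "wrist"; returns the picture (420x560x3 uint8, red, green, blue); there is no depth.
- vision.camera_info(name): a dict with "mtx" (3x3 intrinsics, pixels), "rvec" (rotation vector, rad) and "tvec" (3), from world to camera coordinates, as OpenCV has them. Camera axes: x right, y down, z forward; pixel columns grow to the right and rows downward; lengths in m; the calibration is good to about 2 mm. A picture is of the moment at which its call begins: read the wrist's pose just before it. camera_info takes no time and is no camera call; for the wrist camera it gives the pose at the moment of the call.
- workorder.job_done(): hands the job in, once; it reports no verdict.
The state is a dict: "clock": time; "qpos": joint angles; "qd": joint speeds; "joint_efforts": joint torques, N m; "position": TCP position; "tool_rot": TCP orientation; "force": force on the tool from outside, world axes, zero at the start; "moment": the same for the moment, N m; "grip_width": finger opening in m.
Only numpy, scipy, OpenCV 4.12 (cv2) and the standard library are available. Lean on these libraries where they do the work, as an engineer would, in place of code of your own. Each camera call takes 0.05 s, during which the arm holds its last target. There are 200 camera calls.

### The job

Load both white spotting tiles into the spring-loaded tile magazine: lay them flat, one on the other, on its spring platform between the corner guides, and press them down until the two end catches snap over the upper tile and hold the stack down. The catches are clamped at a different height each time, with a hard stop just below, so press gently by feel and do not force the tiles against the stop; leave the other things on the bench undisturbed.

Things in the scene. Friction and masses are not known exactly. Their poses are not given: they have to be found in the camera images.
- magazine: Fixed metal tile magazine: grey base plate 130 (x) x 96 (y) x 12 mm with four L-shaped corner guides enclosing an upright column 73 mm long (x) by 63 mm wide (y), open above. Origin: centre of the base's underside, z up. Both long sides (+y, -y) are open for |x| < 24 mm from the base up, for fingers holding a tile by its 60 mm width. Over 45 N from a tile on the magazine counts as damage.
- mouth (a point): Centre of the column's mouth, on its axis 78 mm above the magazine's origin, where the straight part of the guides ends; from here they flare outwards, up to 85 mm, as a lead-in. Axes are the magazine's.
- platform (a point): Centre of the top of the sprung platform (56 x 52 mm) when unloaded, 62 mm above the magazine's origin; this point stays when the platform sinks (straight down, at most 40 mm). Less its own weight it pushes up with 3 N at first, 2.2 N more per cm, so 8.5 to 11 N where two tiles latch. Two stacked tiles reach 14 mm above this point and rest above the catches until pressed.
- catch_top (a point): Point on the column's axis 51 mm above the magazine's origin: the highest setting of the catches' undersides. Two sprung steel catches, 16 mm wide, jut 5.5 mm in at the +x and -x ends, sloped above, flat below; tiles going down push them aside (adding about 2 to 5 N to the platform spring) and they snap over the upper tile's top edges. Real setting: 0 to 11 mm lower, not reported.
- stop_top (a point): Point on the column's axis 34.5 mm above the magazine's origin: the highest setting of two rigid stop ledges at the column's +x and -x ends. They move with the catches and are always 16.5 mm below the catches' undersides, so two tiles (14 mm) can go only 2.5 mm past the latching point before the lower one meets the stop and the resistance jumps.
- tile_1_mid (a point): Centre of one of two equal white glazed spotting tiles, flat plates 60 mm (its x) x 70 mm (its y) x 7 mm (its z), 75 g, flat on the worktop. It fits the magazine with its 70 mm y axis along the magazine's x, either way round, and is then held across its 60 mm width (its x). Either tile may be the lower one.
- tile_2_mid (a point): Centre of the other of two equal white glazed spotting tiles, flat plates 60 mm (its x) x 70 mm (its y) x 7 mm (its z), 75 g, flat on the worktop. It fits the magazine with its 70 mm y axis along the magazine's x, either way round, and is then held across its 60 mm width (its x). Either tile may be the lower one.
- crucible_mid (a point): Centre of a lidded porcelain crucible, 45 mm wide, 50 mm high; bystander.
- weighing_mid (a point): Centre of a glass weighing bottle with lid, 42 mm wide, 62 mm high; bystander.
- petri_mid (a point): Centre of a covered glass petri dish, 68 mm wide, 14 mm high; bystander.
- stopper_mid (a point): Centre of a black rubber stopper, 28 mm wide, 22 mm high; bystander.
There are look-alikes about, which are no part of the job. Leave any green look-alike of the part that bears tile_2_mid alone. What is shaped like the magazine but yellow is not meant.

How it is judged:
By the outcome, as a careful person would: the job done as asked, in the order asked, and still so for the second after the job is handed in, with the robot touching nothing.
It also fails if it takes over 70 s, if anything falls off the work surface, if the arm or the gripper's body presses on something with over 40 N, if the wrist force passes 120 N, or if a joint passes its speed limit or range.

## Working session

There is one attempt and no reset: what is moved stays moved. The work goes in short steps, Python scripts to look and compute and a tool call to move; the robot and the scene stay as the last step left them, time stands still between calls to the robot, and variables do not carry over. Pictures are saved under pics/ and viewed, about 8 in all and at most 12, crops included, and the job is handed in when it is done.

Besides the shell and the picture viewer there is one more tool, called after "Emit:" as a command line: name --pt "numbers of a row" for each row, then --argument value for the rest. play_rows: Moves the arm, as the interface text tells. Its arguments: {"type":"object","properties":{"deltas":{"type":"array","items":{"type":"array","items":{"type":"number"}}},"grip_force":{"type":"number"}},"required":["deltas"]}

```bash
mkdir -p pics && cat > h.py <<'E'
import numpy as np, cv2
from workcell import telemetry, vision, workorder
def grab(name, fn=None):
    im=cv2.cvtColor(vision.grab_frame(name),cv2.COLOR_RGB2BGR)
    if fn: cv2.imwrite('pics/'+fn,im)
    return im
def cam(name):
    c=vision.camera_info(name); R=cv2.Rodrigues(np.array(c['rvec'],float))[0]
    return np.array(c['mtx'],float),R,np.array(c['tvec'],float).ravel()
def ray(C,uv,z):
    K,R,t=C; d=R.T@np.linalg.inv(K)@np.array([uv[0],uv[1],1.]); o=-R.T@t
    return o+d*(z-o[2])/d[2]
def proj(C,P):
    K,R,t=C; p=K@(R@np.array(P,float)+t); return p[:2]/p[2]
E
python3 - <<'E'
from h import *
print(telemetry.observe())
a=grab('top','top0.png'); b=grab('scene','scene0.png')
for n in('top','scene'):
    K,R,t=cam(n); print(n,K[0,0],-R.T@t)
E
```

```text
{'clock': 0.0, 'qpos': array([-1.4072242 ,  0.52202793, -0.03634586,  1.60000457,  0.02120012,
        1.02108541, -0.11280596]), 'qd': array([-0.00012158, -0.00091288,  0.00181582,  0.00179389, -0.00171901,
       -0.00126362, -0.00083125]), 'joint_efforts': array([-1.46565359e-03, -9.27100182e+01,  1.97923489e+00, -3.69919395e+01,
        1.77752436e-02,  8.40157358e-03, -2.11135250e-05]), 'position': array([0.14472283, 0.60763746, 0.20441809]), 'tool_rot': array([-1.50768483,  1.56965603, -1.74145688]), 'force': array([-0.075992  , -0.35146651, -0.48029212]), 'moment': array([-0.02647075,  0.05980159,  0.02907661]), 'grip_width': 0.08554945754951027}
top 439.4274117979432 [ 0.27212569 -0.03353214  1.24314399]
scene 516.6352709021768 [-0.6986869  -0.79960804  0.78785826]
```

View pics/top0.png

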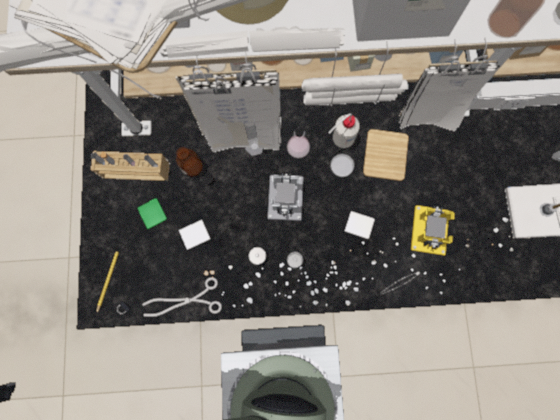

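View pics/scene0.png

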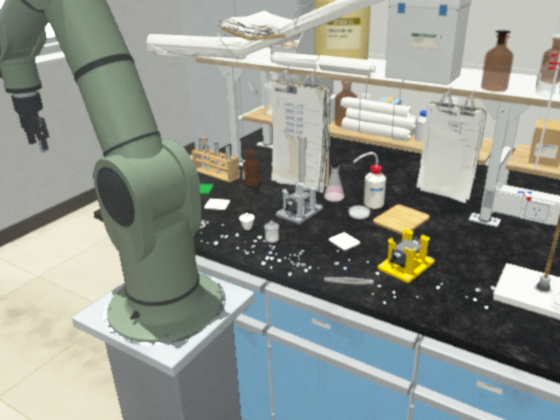

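Top view: the tiles are the white squares at (195,235) and (360,225). The look-alikes are the green square at (152,213), the yellow magazine at (432,230), the white block at (535,210) and the wooden board at (386,155). The magazine is the grey one at (286,197). The crucible is at (257,256), the weighing bottle at (295,260) and the petri dish at (343,166). I'll measure these and check them in one close crop.

```bash
python3 - <<'E'
from h import *
im=grab('top'); C=cam('top')
hsv=cv2.cvtColor(im,cv2.COLOR_BGR2HSV)
m=cv2.inRange(hsv,(0,0,195),(180,40,255))
for uv in((195,235),(360,225)):
    n,l,s,c=cv2.connectedComponentsWithStats(m)
    k=l[uv[1],uv[0]]
    cn=max(cv2.findContours((l==k).astype('uint8'),0,2)[0],key=cv2.contourArea)
    P=np.array([ray(C,p[0],.007)[:2] for p in cn],np.float32)*1000
    print(uv,s[k],cv2.minAreaRect(P), np.mean(cv2.boxPoints(cv2.minAreaRect(P)),0))
# magazine base: non-black region
g=cv2.inRange(hsv,(0,0,60),(180,60,255)); n,l,s,c=cv2.connectedComponentsWithStats(g)
x,y=286,215
for k in set(l[175:220,268:304].ravel())-{0}:
  if s[k][4]>100:
    cn=max(cv2.findContours((l==k).astype('uint8'),0,2)[0],key=cv2.contourArea)
    P=np.array([ray(C,p[0],.012)[:2] for p in cn],np.float32)*1000
    print('mag',s[k],cv2.minAreaRect(P))
for n,uv,z in(('cruc',(257,256),.05),('weigh',(295,260),.06),('petri',(343,166),.014),('green',(152,213),.007),('bottle',(190,160),.1)): print(n,ray(C,uv,z))
cv2.imwrite('pics/crop.png',cv2.resize(im[140:280,130:390],None,fx=3,fy=3,interpolation=cv2.INTER_CUBIC))
E
```

```text
(195, 235) [180 221  29  28 493] ((478.3620910644531, 224.3019561767578), (58.75416564941406, 68.10741424560547), 21.80116081237793) [478.3621  224.30194]
(360, 225) [345 212  29  26 495] ((476.4827880859375, -246.59963989257812), (68.88838195800781, 59.13658142089844), 67.55520629882812) [ 476.4828  -246.59964]
mag [ 267  173   37   48 1587] ((570.7874145507812, -39.83674621582031), (100.35295867919922, 140.81072998046875), 83.572998046875)
cruc [0.40046136 0.04633433 0.05      ]
weigh [ 0.38211687 -0.05561621  0.06      ]
petri [ 0.65079119 -0.21466269  0.014     ]
green [0.54739787 0.34346332 0.007     ]
bottle [0.66761089 0.21234253 0.1       ]
```

View pics/crop.png

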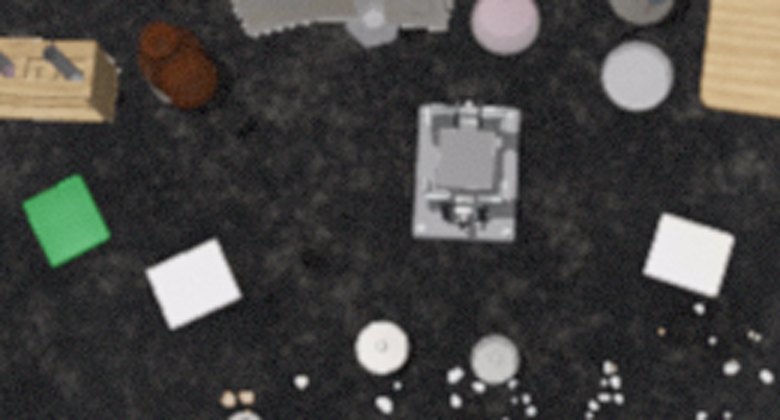

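The crop shows both white tiles clear of other things, with the green square to the left at crop (65,220). The magazine's long side lies along world x. Next: the tool axes and the turn needed for tile 1.

```bash
cat >> h.py <<'E'
from scipy.spatial.transform import Rotation as Rn
def pose():
    s=telemetry.observe(); R=Rn.from_euler('xyz',s['tool_rot']).as_matrix(); return s,R
def rep():
    s,R=pose(); print('t%.2f'%s['clock'],'p',(s['position']*1000).round(1),'x',R[:,0].round(3),'jawdir %.1f'%np.degrees(np.arctan2(R[1,1],R[0,1])),'F',s['force'].round(1),'q',s['qpos'].round(2),'w %.1f'%(s['grip_width']*1e3)); return s,R
E
python3 - <<'E'
from h import *
s,R=rep(); print(R)
K,Rc,t=cam('wrist'); print('wrist cam', -Rc.T@t, K[0,0],'axes rows',Rc.round(2))
E
```

```text
t0.15 p [144.7 607.8 204.6] x [-0.    -0.001 -1.   ] jawdir 76.6 F [-0.2  0.5  0.2] q [-1.41  0.52 -0.04  1.6   0.02  1.02 -0.11] w 85.5
[[-1.71715182e-04  2.31677028e-01  9.72792745e-01]
 [-8.19512667e-04  9.72792400e-01 -2.31677091e-01]
 [-9.99999649e-01 -8.36998451e-04  2.28190349e-05]]
wrist cam [0.06768097 0.6261434  0.37321835] 289.11418463779734 axes rows [[ 0.23  0.97 -0.  ]
 [ 0.93 -0.22  0.31]
 [ 0.3  -0.07 -0.95]]
```

Emit:
play_rows --pt "40 -46 0 0 0 -7 85" --pt "40 -46 0 0 0 -7 85" --pt "40 -46 0 0 0 -7 85" --pt "40 -46 0 0 0 -7 85" --pt "40 -46 0 0 0 -7 80" --pt "40 -46 0 0 0 -7 75" --pt "40 -46 0 0 0 -7 72" --pt "40 -46 0 0 0 -6 72"

```text
clock: 1.15
position: [0.4658, 0.2384, 0.2051]
tool_rot: [2.117, 1.57, 0.919]
force: [1.5, 1.6, 0.7]
grip_width: 0.072
```

Emit:
play_rows --pt "13 -15 -15 0 0 0 72" --pt "0 0 0 0 0 0 72"

```text
clock: 1.4
position: [0.4781, 0.2234, 0.1892]
tool_rot: [-1.12, 1.569, -2.316]
force: [-0.5, 0.6, -1.2]
grip_width: 0.0722
```

```bash
cat >> h.py <<'E'
def tile(name,guess,z=.007,fn=None,thr=185):
    C=cam(name); im=grab(name,fn); hsv=cv2.cvtColor(im,cv2.COLOR_BGR2HSV)
    m=cv2.inRange(hsv,(0,0,thr),(180,50,255))
    best=None
    for cn in cv2.findContours(m,0,2)[0]:
        if cv2.contourArea(cn)<300: continue
        P=np.array([ray(C,p[0],z)[:2] for p in cn],np.float32)*1000
        r=cv2.minAreaRect(P); d=np.hypot(*(np.array(r[0])-guess))
        if best is None or d<best[0]: best=(d,r,cn.reshape(-1,2).mean(0))
    print(best); return im,C
E
python3 - <<'E'
from h import *
rep(); tile('wrist',(478,224),fn='w1.png'); print(proj(cam('wrist'),[.478,.224,.007]))
E
```

```text
t1.40 p [478.1 223.4 189.2] x [-0.001 -0.001 -1.   ] jawdir 21.5 F [-0.5  0.6 -1.2] q [-0.78  0.4   0.3   1.88 -0.15  0.88 -0.03] w 72.2
(np.float64(1.2757404666894752), ((476.8085021972656, 223.54409790039062), (60.0015983581543, 68.13542938232422), 21.46833038330078), array([273.04166667, 200.5       ]))
[277.07258205 185.94422594]
```

View pics/w1.png

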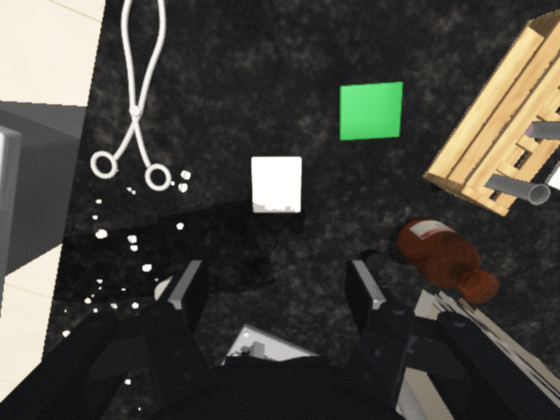

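w1 shows tile 1 at (277,186), centred and square to the jaws. The green look-alike is clear at (370,110). I'll descend on it.

Emit:
play_rows --pt "0 0 -45 0 0 0 70" --pt "0 0 -45 0 0 0 70" --pt "0 0 -45 0 0 0 70" --pt "0 0 -35 0 0 0 70" --pt "0 0 -10 0 0 0 70" --pt "0 0 0 0 0 0 70"

```text
clock: 2.2
position: [0.4777, 0.2257, 0.0105]
tool_rot: [-2.917, 1.571, 2.173]
force: [0.6, -0.7, 1.1]
grip_width: 0.0701
```

Emit:
play_rows --pt "0 0 -4 0 0 0 70" --pt "0 0 -3 0 0 0 70" --pt "0 0 -1 0 0 0 70" --pt "0 0 0 0 0 0 70"

```text
clock: 2.7
position: [0.4779, 0.225, 0.0021]
tool_rot: [1.983, 1.571, 0.789]
force: [-0.3, 1.2, 0.2]
grip_width: 0.0701
```

Emit:
play_rows --pt "0 -1 -2 0 0 0 70" --pt "0 0 -2 0 0 0 70" --pt "0 0 -1 0 0 0 70" --pt "0 0 0 0 0 0 62" --pt "0 0 0 0 0 0 62"

```text
clock: 3.32
position: [0.4778, 0.224, -0.003]
tool_rot: [0.517, 1.571, -0.676]
force: [-0.4, 0.2, -0.1]
grip_width: 0.0619
```

Emit:
play_rows --pt "0 0 0 0 0 0 55" --pt "0 0 0 0 0 0 55" --pt "0 0 0 0 0 0 55" --grip_force 35

```text
clock: 3.7
position: [0.4778, 0.224, -0.003]
tool_rot: [-2.562, 1.571, 2.528]
force: [0.7, 0.2, 0.4]
grip_width: 0.0552
```

Emit:
play_rows --pt "0 0 5 0 0 0 55" --pt "0 0 30 0 0 0 55" --pt "0 0 50 0 0 0 55" --pt "0 0 50 0 0 0 55" --pt "0 0 45 0 0 0 55" --pt "0 0 0 0 0 0 55"

```text
clock: 4.45
position: [0.4792, 0.2247, 0.1804]
tool_rot: [1.826, 1.565, 0.632]
force: [0.7, -0.1, -0.3]
grip_width: 0.0551
```

```bash
python3 - <<'E'
from h import *
rep(); im=grab('wrist','w2.png'); C=cam('wrist')
s,R=pose(); print(proj(C,s['position']), proj(C,s['position']-R[:,0]*.005))
E
```

```text
t4.45 p [479.2 224.7 180.4] x [ 0.004  0.003 -1.   ] jawdir 21.6 F [ 0.7 -0.1 -0.3] q [-0.78  0.41  0.31  1.9  -0.16  0.85 -0.02] w 55.1
[277.47027198 248.07130081] [277.50590862 251.49821755]
```

View pics/w2.png

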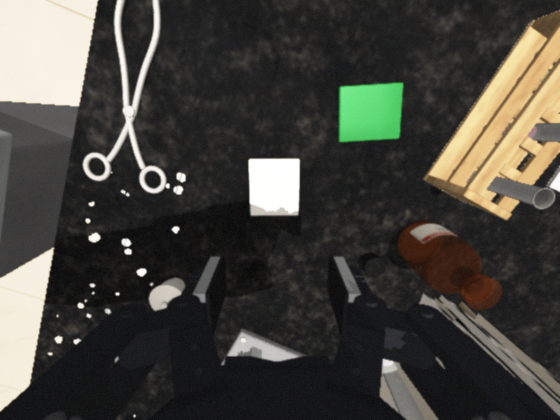

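w2 shows tile 1 still on the bench at (274,187): the fingertips closed above it, so the open tips sit farther back than I reckoned. I'll go lower by feel.

Emit:
play_rows --pt "0 0 -45 0 0 0 66" --pt "0 0 -45 0 0 0 66" --pt "0 0 -45 0 0 0 66" --pt "-1 -1 -35 0 0 0 66" --pt "0 0 -10 0 0 0 66" --pt "0 0 -6 0 0 0 66" --pt "0 0 -2 0 0 0 66" --pt "0 0 0 0 0 0 66"

```text
clock: 5.5
position: [0.4772, 0.2233, -0.0103]
tool_rot: [1.763, 1.57, 0.569]
force: [0.1, 0.3, 0.2]
grip_width: 0.0661
```

Emit:
play_rows --pt "0 0 -1 0 0 0 66" --pt "0 0 0 0 0 0 66"

```text
clock: 5.75
position: [0.477, 0.2231, -0.0117]
tool_rot: [1.85, 1.57, 0.656]
force: [-0.4, -0.2, 0.4]
grip_width: 0.066
```

Emit:
play_rows --pt "0 0 0 0 0 0 56" --pt "0 0 0 0 0 0 56" --pt "0 0 0 0 0 0 56"

```text
clock: 6.12
position: [0.4768, 0.223, -0.012]
tool_rot: [-1.043, 1.571, -2.237]
force: [0.1, 0.9, 0.2]
grip_width: 0.056
```

```bash
python3 - <<'E'
from h import *
s,R=rep(); im=grab('wrist','w3.png'); C=cam('wrist')
for d in (0,.01,.019,.03): 
  for y in(-.028,0,.028): print(d,y,proj(C,s['position']-R[:,0]*d+R[:,1]*y).round())
E
```

```text
t6.12 p [476.8 223.  -12. ] x [-0. -0. -1.] jawdir 21.6 F [0.1 0.9 0.2] q [-0.68  0.72  0.18  2.   -0.28  0.44  0.08] w 56.0
0 -0.028 [234. 248.]
0 0 [277. 248.]
0 0.028 [321. 248.]
0.01 -0.028 [231. 255.]
0.01 0 [278. 255.]
0.01 0.028 [324. 255.]
0.019 -0.028 [229. 262.]
0.019 0 [278. 262.]
0.019 0.028 [326. 262.]
0.03 -0.028 [226. 272.]
0.03 0 [278. 272.]
0.03 0.028 [330. 272.]
```

View pics/w3.png

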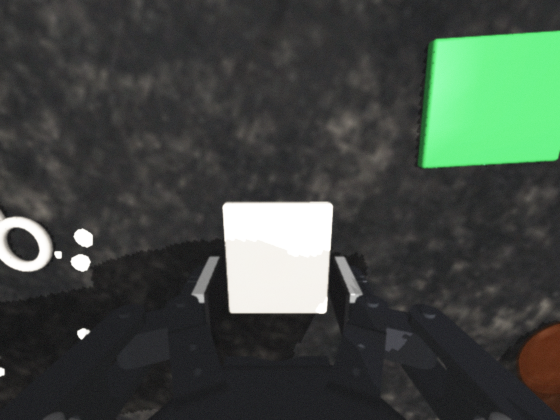

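w3 shows tile 1 between the fingers, at (277,258), with both pads clear of it at columns 215 and 340 and no bench contact yet. I'll keep descending until I feel the bench.

Emit:
play_rows --pt "0 0 -1 0 0 0 66" --pt "0 0 -1 0 0 0 66" --pt "0 0 0 0 0 0 66"

```text
clock: 6.55
position: [0.4768, 0.223, -0.0141]
tool_rot: [-1.382, 1.571, -2.576]
force: [0.4, -0.9, -0.2]
grip_width: 0.0659
```

Emit:
play_rows --pt "0 0 -1 0 0 0 66" --pt "0 0 -1 0 0 0 66" --pt "0 0 0 0 0 0 66"

```text
clock: 6.92
position: [0.4768, 0.223, -0.0161]
tool_rot: [-1.385, 1.571, -2.579]
force: [-0.0, -0.7, -0.2]
grip_width: 0.0662
```

Emit:
play_rows --pt "0 0 -1 0 0 0 62" --pt "0 0 -1 0 0 0 62" --pt "0 0 0 0 0 0 62"

```text
clock: 7.3
position: [0.4768, 0.2229, -0.0181]
tool_rot: [-1.385, 1.571, -2.578]
force: [0.5, 0.0, -0.2]
grip_width: 0.0619
```

Emit:
play_rows --pt "0 0 0 0 0 0 56" --pt "0 0 0 0 0 0 56"

```text
clock: 7.55
position: [0.4769, 0.223, -0.018]
tool_rot: [2.505, 1.571, 1.311]
force: [1.1, -0.2, 0.1]
grip_width: 0.0559
```

```bash
python3 - <<'E'
from h import *
im=grab('wrist'); cv2.imwrite('pics/w4.png',cv2.resize(cv2.convertScaleAbs(im[180:330,150:410],alpha=1.6,beta=30),None,fx=3,fy=3,interpolation=cv2.INTER_CUBIC))
b=grab('scene'); C=cam('scene'); print(proj(C,[.477,.223,0]))
E
```

```text
[216.61485799 204.22271096]
```

View pics/w4.png

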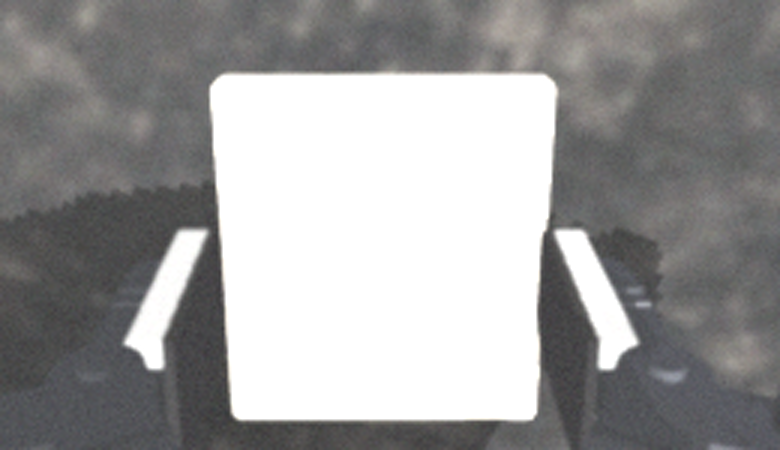

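w4 (x3 crop) shows the pads flanking the tile, with the right pad just covering its edge at crop (548,225). So the tips are near tile height but still not on the bench. I'll continue by feel.

Emit:
play_rows --pt "0 0 0 0 0 0 66" --pt "0 0 -1 0 0 0 66" --pt "0 0 -1 0 0 0 66" --pt "0 0 0 0 0 0 66"

```text
clock: 8.15
position: [0.4767, 0.223, -0.0201]
tool_rot: [-1.456, 1.571, -2.65]
force: [0.3, -0.1, 0.1]
grip_width: 0.0662
```

Emit:
play_rows --pt "0 0 -1 0 0 0 66" --pt "0 0 -1 0 0 0 66" --pt "0 0 0 0 0 0 57" --pt "0 0 0 0 0 0 57"

```text
clock: 8.65
position: [0.4768, 0.223, -0.022]
tool_rot: [-0.711, 1.571, -1.904]
force: [-0.2, 0.4, 0.2]
grip_width: 0.0574
```

Emit:
play_rows --pt "0 0 0 0 0 0 66" --pt "0 0 -1 0 0 0 66" --pt "0 0 -1 0 0 0 66" --pt "0 0 0 0 0 0 57" --pt "0 0 0 0 0 0 57"

```text
clock: 9.28
position: [0.4772, 0.2232, -0.0237]
tool_rot: [1.736, 1.57, 0.542]
force: [-0.9, 0.1, 6.3]
grip_width: 0.057
```

Emit:
play_rows --pt "0 0 0 0 0 0 66" --pt "0 0 -1 0 0 0 66" --pt "0 0 -1 0 0 0 66" --pt "0 0 0 0 0 0 57" --pt "0 0 0 0 0 0 57"

```text
clock: 9.9
position: [0.4767, 0.223, -0.0258]
tool_rot: [-2.108, 1.571, 2.981]
force: [-2.1, -1.3, 9.2]
grip_width: 0.0577
```

Emit:
play_rows --pt "0 0 0 0 0 0 66" --pt "0 0 0 0 0 0 66"

```text
clock: 10.15
position: [0.4768, 0.223, -0.0261]
tool_rot: [-1.245, 1.571, -2.438]
force: [0.1, -0.6, -0.1]
grip_width: 0.066
```

Emit:
play_rows --pt "0 0 0 0 0 0 54" --pt "0 0 0 0 0 0 54" --pt "0 0 0 0 0 0 54"

```text
clock: 10.52
position: [0.4768, 0.223, -0.0256]
tool_rot: [3.082, 1.571, 1.888]
force: [-2.7, -1.4, 12.2]
grip_width: 0.058
```

Emit:
play_rows --pt "0 0 1 0 0 0 54" --pt "0 0 1 0 0 0 54" --pt "0 0 1 0 0 0 54" --pt "0 0 0 0 0 0 54"

```text
clock: 11.02
position: [0.4768, 0.223, -0.023]
tool_rot: [2.568, 1.571, 1.375]
force: [0.5, -0.1, -1.7]
grip_width: 0.0576
```

Emit:
play_rows --pt "0 0 5 0 0 0 52" --pt "0 0 20 0 0 0 52" --pt "0 0 30 0 0 0 52" --pt "0 0 45 0 0 0 52" --pt "0 0 50 0 0 0 52" --pt "0 0 50 0 0 0 52" --pt "0 0 0 0 0 0 52"

```text
clock: 11.9
position: [0.4783, 0.2237, 0.1806]
tool_rot: [1.824, 1.565, 0.63]
force: [-0.7, -0.6, -1.1]
grip_width: 0.0572
```

```bash
python3 - <<'E'
from h import *
s,R=rep(); im=grab('wrist'); C=cam('wrist')
a=cv2.resize(im[150:330,130:430],None,fx=2,fy=2,interpolation=cv2.INTER_CUBIC)
t=grab('top')[130:290,120:400]; t=cv2.resize(t,(600,343),interpolation=cv2.INTER_CUBIC)
cv2.imwrite('pics/w5.png',np.vstack([a[:, :600],t])[:600] if 0 else np.vstack([cv2.resize(a,(500,300)),cv2.resize(t,(500,286))]))
E
```

```text
t11.90 p [478.3 223.7 180.6] x [ 0.005  0.003 -1.   ] jawdir 21.6 F [-0.7 -0.6 -1.1] q [-0.79  0.41  0.32  1.9  -0.17  0.85 -0.01] w 57.2
```

View pics/w5.png

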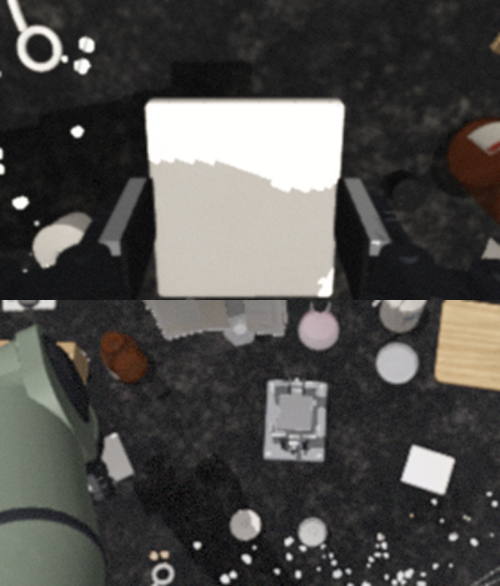

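w5 shows the tile held between the pads, squarely, and gone from the bench. I'll measure it in the hand (a size check gives its height) and get a refined magazine measurement from the views I have.

```bash
cat > hand.py <<'E'
from h import *
def hand(fn=None,offs=(.0225,.0325)):
    C=cam('wrist'); s,R=pose(); im=grab('wrist',fn)
    m=cv2.inRange(cv2.cvtColor(im,cv2.COLOR_BGR2HSV),(0,0,120),(180,45,255)); m[:, :]=cv2.morphologyEx(m,cv2.MORPH_OPEN,np.ones((5,5)))
    n,l,st,c=cv2.connectedComponentsWithStats(m); k=l[225,277]
    cn=max(cv2.findContours((l==k).astype('uint8'),0,2)[0],key=cv2.contourArea)
    print(st[k])
    for d in offs:
        P=np.array([ray(C,p,s['position'][2]+d)[:2]-s['position'][:2] for p in cn.reshape(-1,2)])*1000
        e=P@R[:2,1]; f=P@R[:2,2]   # along jaw, along tool z
        r=cv2.minAreaRect(np.c_[e,f].astype(np.float32)); print(d,'jaw %.1f..%.1f toolz %.1f..%.1f'%(e.min(),e.max(),f.min(),f.max()),r)
if __name__=='__main__': rep(); hand()
E
python3 hand.py
```

```text
t12.00 p [476.6 223.1 177.2] x [ 0.     0.001 -1.   ] jawdir 21.6 F [ 1.  -0.5 -1.1] q [-0.79  0.42  0.32  1.9  -0.17  0.85 -0.01] w 57.7
[  217   209   120   119 13236]
0.0225 jaw -32.8..31.4 toolz -33.2..42.2 ((-0.716552734375, 4.496955871582031), (64.17131042480469, 75.32337951660156), 0.024807967245578766)
0.0325 jaw -30.6..29.2 toolz -36.3..33.9 ((-0.7310562133789062, -1.193359375), (59.78231430053711, 70.171630859375), 0.024809159338474274)
```

The tile in hand measures 59.8 x 70.2 mm with its top plane at TCP+32.5 mm, so its bottom is at TCP+25.5 mm. I'll turn to the magazine's orientation and stop short of it, so the wrist camera looks down on the magazine.

Emit:
play_rows --pt "-3 -21 3 0 0 -10 52" --pt "-3 -21 3 0 0 -10 52" --pt "-3 -21 0 0 0 -10 52" --pt "-3 -21 0 0 0 -10 52" --pt "-3 -21 0 0 0 -10 52" --pt "-3 -21 0 0 0 -10 52" --pt "-3 -21 0 0 0 -10 52" --pt "-3 -21 0 0 0 -10 52"

```text
clock: 13.05
position: [0.4521, 0.0541, 0.1821]
tool_rot: [0.056, 1.569, -2.54]
force: [0.1, -0.0, -0.8]
grip_width: 0.0572
```

Emit:
play_rows --pt "-3 -21 0 0 0 -10 52" --pt "0 -21 0 0 0 -10 52" --pt "0 -21 0 0 0 -10 52" --pt "0 -21 0 0 0 -8 52" --pt "0 0 0 0 0 0 52" --pt "0 0 0 0 0 0 52"

```text
clock: 13.8
position: [0.4495, -0.0286, 0.1824]
tool_rot: [0.475, 1.57, -2.776]
force: [-0.3, -0.4, -0.6]
grip_width: 0.0573
```

```bash
python3 - <<'E'
from h import *
rep(); im=grab('wrist','w6.png'); C=cam('wrist'); print(-C[1].T@C[2], proj(C,[.565,-.04,.012]), proj(C,[.565,-.04,.085]))
np.savez('w6.npz',K=C[0],R=C[1],t=C[2])
E
```

```text
t13.80 p [449.5 -28.6 182.4] x [-0.001 -0.    -1.   ] jawdir -96.3 F [-0.3 -0.4 -0.6] q [-0.77  0.41  0.91  2.09 -0.44  0.84 -1.27] w 57.3
[ 0.52661069 -0.03681799  0.3511516 ] [275.59125954  81.27018958] [275.31967351  70.46616355]
```

View pics/w6.png

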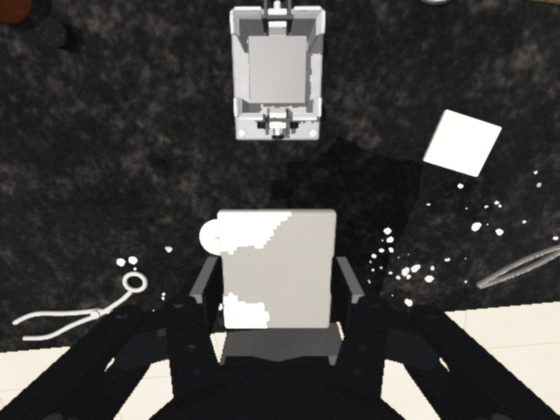

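w6 shows the grey magazine seen almost from above: platform from (249,37) to (306,103), the base's near edge at row 140 between columns 236 and 319, and end catches at columns 277–278. Tile 2 is at (462,143). I'll segment the platform and the base edge.

```bash
python3 - <<'E'
from h import *
d=np.load('w6.npz'); C=(d['K'],d['R'],d['t']); im=cv2.imread('pics/w6.png'); g=cv2.GaussianBlur(cv2.cvtColor(im,cv2.COLOR_BGR2GRAY),(3,3),0)
print(g[70,225:330:3]); print(g[20:150:4,290])
for tol in (4,6,8):
  mk=np.zeros((422,562),np.uint8); cv2.floodFill(g.copy(),mk,(277,75),0,tol,tol,cv2.FLOODFILL_MASK_ONLY|cv2.FLOODFILL_FIXED_RANGE|(255<<8))
  m=cv2.morphologyEx(mk[1:-1,1:-1],cv2.MORPH_OPEN,np.ones((7,7)))
  cn=max(cv2.findContours(m,0,2)[0],key=cv2.contourArea)
  P=np.array([ray(C,p,.062)[:2] for p in cn.reshape(-1,2)],np.float32)*1000
  print(tol,cv2.boundingRect(cn),cv2.minAreaRect(P))
# whole magazine silhouette, near edge
m=(g>60).astype('uint8'); n,l,st,c=cv2.connectedComponentsWithStats(m); k=l[134,250]; print(st[k])
L=[];Rr=[];B=[]
for r in range(128,137):
  xs=np.where(l[r]==k)[0]; L.append(ray(C,(xs[0]-.5,r),.012)); Rr.append(ray(C,(xs[-1]+.5,r),.012))
for c in list(range(242,262,4))+list(range(294,316,4)):
  ys=np.where(l[100:170,c]==k)[0]; B.append(ray(C,(c,100+ys[-1]+.5),.012))
print('base left/right y',np.mean(L,0)*1e3,np.mean(Rr,0)*1e3); B=np.array(B)*1e3; print('near edge',B.mean(0),'slope deg',np.degrees(np.polyfit(B[:,1],B[:,0],1)[0]))
# guides silhouette at z=.085 rows 12..100
for r in range(14,100,12):
  xs=np.where(l[r]==k)[0]; print(r,ray(C,(xs[0]-.5,r),.085)[:2].round(4),ray(C,(xs[-1]+.5,r),.085)[:2].round(4))
# tile2
cv2.imwrite('/dev/null.png',im)
m=cv2.inRange(cv2.cvtColor(im,cv2.COLOR_BGR2HSV),(0,0,170),(180,50,255)); n,l,st,c=cv2.connectedComponentsWithStats(m); k=l[143,462]
cn=max(cv2.findContours((l==k).astype('uint8'),0,2)[0],key=cv2.contourArea); P=np.array([ray(C,p,.007)[:2] for p in cn.reshape(-1,2)],np.float32)*1000; print('tile2',cv2.minAreaRect(P))
E
```

```text
[ 35  31  48 197 220 219 219 219 198 204 203 204 202 202 201 201 200 199
 199 198 196 196 196 194 193 192 191 134 118 193 216 214 144  28  27]
[ 42  35  49  81 170 193 194 194 195 197 196 196 196 196 196 196 196 196
 196 196 195 126 208 127 107 102  54 102 165 197  87  42  50]
4 (249, 38, 42, 64) ((568.964111328125, -34.96379089355469), (37.36151123046875, 52.288787841796875), 84.56390380859375)
6 (249, 35, 48, 67) ((569.78369140625, -37.66596221923828), (43.15864944458008, 54.236419677734375), 83.74876403808594)
8 (248, 35, 55, 67) ((569.5099487304688, -40.16728210449219), (50.19350814819336, 54.23631286621094), 83.7490234375)
[  229     0    98   142 12246]
base left/right y [517.70276186  12.28307284  12.        ] [507.19800217 -83.62264341  12.        ]
near edge [502.72601619 -37.55293871  12.        ] slope deg 6.103650938371429
14 [ 0.6095 -0.0076] [ 0.601  -0.0848]
26 [ 0.6013 -0.0062] [ 0.5928 -0.0836]
38 [ 0.5927 -0.0065] [ 0.5845 -0.0815]
50 [ 0.5841 -0.0051] [ 0.5759 -0.0801]
62 [ 0.5753 -0.0046] [ 0.5671 -0.0796]
74 [ 0.5663 -0.0032] [ 0.558 -0.079]
86 [ 0.5571 -0.0026] [ 0.5488 -0.0776]
98 [ 5.478e-01 -2.000e-04] [ 0.5392 -0.0779]
tile2 ((475.5989074707031, -247.4827423095703), (71.11630249023438, 60.30970764160156), 67.61786651611328)[ WARN:0@0.537] global loadsave.cpp:1117 imwrite_ imwrite_('/dev/null.png'): can't open file for writing: permission denied
```

Three estimates agree: magazine centre about (568.8, −41.2), yaw −6.2°. The TCP goal allowing for the tile's offset in the hand is (567.6, −41.8). Moving above it and part way down.

Emit:
play_rows --pt "40 -5 0 0 0 0 52" --pt "40 -4 0 0 0 0 52" --pt "38 -4 0 0 0 0 52" --pt "0 0 -40 0 0 0 52" --pt "0 0 -40 0 0 0 52" --pt "0 0 -15 0 0 0 52" --pt "0 0 0 0 0 0 52" --pt "0 0 0 0 0 0 52"

```text
clock: 14.85
position: [0.5686, -0.042, 0.0893]
tool_rot: [-2.963, 1.569, 0.068]
force: [-0.3, -0.4, -0.3]
grip_width: 0.0578
```

```bash
python3 - <<'E'
from h import *
rep(); im=grab('wrist','w7.png'); C=cam('wrist')
c=np.array([.5688,-.0412]); u=np.array([.9942,-.108]); v=np.array([.108,.9942])
for sx in(-1,1):
  for sy in(-1,1): print(sx,sy,proj(C,[*(c+u*sx*.0365+v*sy*.0315),.078]).round(),proj(C,[*(c+u*sx*.065+v*sy*.048),.012]).round())
E
python3 - <<'E'
import sys; sys.path.insert(0,'.')
from hand import *
hand()
E
```

```text
t14.85 p [568.6 -42.   89.3] x [ 0.002  0.    -1.   ] jawdir -96.4 F [-0.3 -0.4 -0.3] q [-0.51  0.71  0.71  1.87 -0.64  0.8  -1.13] w 57.8
-1 -1 [320. 287.] [326. 275.]
-1 1 [232. 287.] [226. 275.]
1 -1 [325. 186.] [334. 135.]
1 1 [226. 186.] [217. 135.]
[  215   136   124   193 18990]
0.0225 jaw -32.3..31.8 toolz -69.4..43.9 ((-0.2599639892578125, -12.790164947509766), (113.26847076416016, 64.14144897460938), 89.98416137695312)
0.0325 jaw -30.1..29.6 toolz -70.0..35.6 ((-0.24236488342285156, -17.18216323852539), (105.52594757080078, 59.75703811645508), 89.98414611816406)
```

View pics/w7.png

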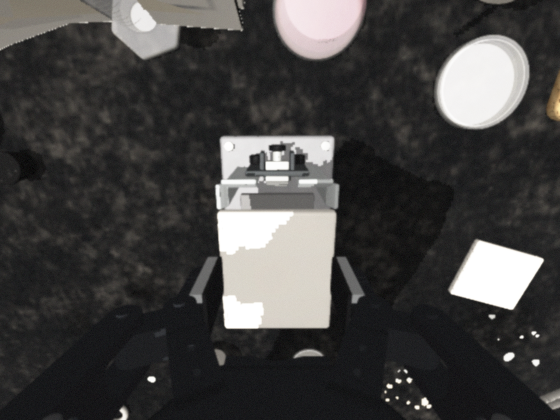

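w7 shows the tile over the column: its far edge is at row 211, the far guides run from column 217 to 339 at rows 185–208, and the base's far edge is at row 136. I'll check the centring numerically against the tool's mid-plane.

```bash
python3 - <<'E'
from h import *
s,R=rep(); im=cv2.imread('pics/w7.png'); C=cam('wrist'); g=cv2.cvtColor(im,cv2.COLOR_BGR2GRAY).astype(int)
def edges(r,lo,hi,thr): 
    xs=[x for x in range(lo,hi) if g[r,x]>thr]; return xs[0]-.5,xs[-1]+.5
def loc(uv,z): 
    P=ray(C,uv,z)-s['position']; return round(1000*P@R[:,1],1),round(1000*P@R[:,2],1)
for r in(140,148,156,164): e=edges(r,205,350,75); print('base',r,e,loc((e[0],r),.012),loc((e[1],r),.012))
for r in(186,188,190,192,194,200): e=edges(r,205,350,75); print('guide',r,e,loc((e[0],r),.085),loc((e[1],r),.085))
for r in(216,224,240): e=edges(r,205,350,120); print('tile',r,e,loc((e[0],r),s['position'][2]+.0325),loc((e[1],r),s['position'][2]+.0325))
for c in (230,240,315,325):
    ys=[y for y in range(120,180) if g[y,c]>75]; print('far',c,ys[0],loc((c,ys[0]-.5),.012))
print(g[178:214,225]); print(g[178:214,330]); print(g[205:216,277])
E
```

```text
t14.95 p [568.5 -41.9  89.2] x [ 0.002  0.    -1.   ] jawdir -96.4 F [-0.2  0.  -0.5] q [-0.51  0.71  0.71  1.87 -0.64  0.8  -1.13] w 57.8
base 140 (218.5, 334.5) (np.float64(-48.1), np.float64(-60.9)) (np.float64(47.9), np.float64(-60.9))
base 148 (219.5, 334.5) (np.float64(-47.7), np.float64(-54.4)) (np.float64(48.3), np.float64(-54.4))
base 156 (219.5, 333.5) (np.float64(-48.1), np.float64(-47.8)) (np.float64(47.8), np.float64(-47.8))
base 164 (220.5, 332.5) (np.float64(-47.6), np.float64(-41.1)) (np.float64(47.4), np.float64(-41.1))
guide 186 (214.5, 339.5) (np.float64(-38.0), np.float64(-38.4)) (np.float64(38.4), np.float64(-38.4))
guide 188 (214.5, 338.5) (np.float64(-38.0), np.float64(-37.2)) (np.float64(37.8), np.float64(-37.2))
guide 190 (214.5, 338.5) (np.float64(-38.1), np.float64(-35.9)) (np.float64(37.9), np.float64(-35.9))
guide 192 (214.5, 338.5) (np.float64(-38.2), np.float64(-34.7)) (np.float64(38.0), np.float64(-34.7))
guide 194 (214.5, 338.5) (np.float64(-38.3), np.float64(-33.4)) (np.float64(38.1), np.float64(-33.4))
guide 200 (215.5, 338.5) (np.float64(-37.9), np
[... 199 characters left out ...]
 np.float64(-27.2)) (np.float64(29.5), np.float64(-27.3))
tile 240 (217.5, 334.5) (np.float64(-30.2), np.float64(-18.5)) (np.float64(29.5), np.float64(-18.6))
far 230 135 (np.float64(-38.4), np.float64(-65.3))
far 240 135 (np.float64(-30.2), np.float64(-65.3))
far 315 135 (np.float64(31.6), np.float64(-65.3))
far 325 135 (np.float64(39.8), np.float64(-65.3))
[225 221 247 252 251 243 209 188 184 180 180 180 174 175 177 176 175 175
 177 177 173 176 176 178 177 177 174 176 180 182 186 171 175 208 246 254]
[129 163 179 185 169 140 123 123 131 134 133 136 134 134 134 135 136 135
 136 133 131 135 135 134 136 133 132 135 124 104  91 122 149 170 189 206]
[101 101 103 107 132 165 204 246 254 255 255]
```

In the tool frame the magazine is centred at (0.0, −0.3) mm and the tile at (−0.3, +0.4), with the angles matching. A small correction, then down by feel.

Emit:
play_rows --pt "0.5 -0.3 -15 0 0 0 52" --pt "0 0 -10 0 0 0 52" --pt "0 0 -5 0 0 0 52" --pt "0 0 -3 0 0 0 52" --pt "0 0 -3 0 0 0 52" --pt "0 0 0 0 0 0 52"

```text
clock: 15.7
position: [0.5683, -0.0423, 0.0519]
tool_rot: [0.432, 1.571, -2.821]
force: [-0.5, -0.4, -0.7]
grip_width: 0.0573
```

Emit:
play_rows --pt "0 0 -3 0 0 0 52" --pt "0 0 -3 0 0 0 52" --pt "0 0 0 0 0 0 52"

```text
clock: 16.08
position: [0.5682, -0.0423, 0.0458]
tool_rot: [-0.026, 1.57, 3.004]
force: [-0.1, -0.3, -0.3]
grip_width: 0.0574
```

Emit:
play_rows --pt "0 0 -3 0 0 0 52" --pt "0 0 -2 0 0 0 52" --pt "0 0 0 0 0 0 52"

```text
clock: 16.45
position: [0.5682, -0.0423, 0.0408]
tool_rot: [0.15, 1.571, -3.104]
force: [0.8, -0.3, -0.6]
grip_width: 0.0576
```

Inside the guides with no contact. On to the platform.

Emit:
play_rows --pt "0 0 -2 0 0 0 52" --pt "0 0 -1 0 0 0 52" --pt "0 0 0 0 0 0 52"

```text
clock: 16.82
position: [0.5683, -0.0423, 0.0379]
tool_rot: [-0.068, 1.571, 2.962]
force: [0.1, 0.4, -0.7]
grip_width: 0.0573
```

Emit:
play_rows --pt "0 0 -1 0 0 0 52" --pt "0 0 0 0 0 0 52"

```text
clock: 17.08
position: [0.5683, -0.0423, 0.0369]
tool_rot: [-0.375, 1.571, 2.655]
force: [0.2, 0.8, 0.6]
grip_width: 0.0577
```

Emit:
play_rows --pt "0 0 -1 0 0 0 52" --pt "0 0 0 0 0 0 52"

```text
clock: 17.32
position: [0.5684, -0.0423, 0.0361]
tool_rot: [-2.655, 1.571, 0.375]
force: [0.1, 0.4, 2.9]
grip_width: 0.0574
```

Tile 1 is on the platform (about 3 N). Release, rise, go to tile 2.

Emit:
play_rows --pt "0 0 0 0 0 0 66" --pt "0 0 0 0 0 0 72" --pt "0 0 5 0 0 0 74" --pt "0 0 25 0 0 0 74" --pt "0 0 40 0 0 0 74" --pt "0 0 45 0 0 0 72" --pt "0 0 30 0 0 0 72" --pt "0 0 0 0 0 0 72"

```text
clock: 18.32
position: [0.5693, -0.0424, 0.1831]
tool_rot: [-2.872, 1.567, 0.158]
force: [-0.1, 0.1, 0.9]
grip_width: 0.0723
```

Emit:
play_rows --pt "-11 -26 0 0 0 9 72" --pt "-12 -25 0 0 0 10 72" --pt "-11 -26 0 0 0 9 72" --pt "-12 -25 0 0 0 9 72" --pt "-11 -26 0 0 0 9 72" --pt "-12 -25 0 0 0 10 72" --pt "-11 -26 0 0 0 9 72" --pt "-12 -26 0 0 0 9 72"

```text
clock: 19.32
position: [0.4756, -0.2479, 0.1804]
tool_rot: [-1.643, 1.57, 2.684]
force: [0.3, -0.7, 0.1]
grip_width: 0.0721
```

Emit:
play_rows --pt "0 0 0 0 0 0 70" --pt "0 0 0 0 0 0 70"

```text
clock: 19.58
position: [0.4764, -0.2467, 0.1806]
tool_rot: [-2.054, 1.57, 2.266]
force: [0.7, 0.5, 0.4]
grip_width: 0.0704
```

```bash
python3 - <<'E'
from h import *
s,R=rep(); tile('wrist',(475.7,-247),fn='w8.png',thr=150)
C=cam('top'); im=grab('top','t8.png')
E
```

```text
t19.57 p [ 476.4 -246.7  180.6] x [-0.     0.001 -1.   ] jawdir -22.5 F [0.7 0.5 0.4] q [ 0.01  0.45  0.48  1.88 -0.27  0.88  0.23] w 70.4
(np.float64(1.602705662358826), ((475.1470642089844, -248.50430297851562), (70.64806365966797, 61.09056091308594), 67.5125503540039), array([270.18518519, 200.51851852]))
```

Emit:
play_rows --pt "-0.5 -0.5 -45 0 0 0 67" --pt "-0.5 -0.5 -45 0 0 0 67" --pt "0 0 -45 0 0 0 67" --pt "0 0 -40 0 0 0 67" --pt "0 0 -15 0 0 0 67" --pt "0 0 -8 0 0 0 67" --pt "0 0 -4 0 0 0 67" --pt "0 0 0 0 0 0 67"

```text
clock: 20.68
position: [0.4758, -0.2484, -0.0203]
tool_rot: [1.624, 1.57, -0.338]
force: [-0.9, -0.8, 0.2]
grip_width: 0.0671
```

Emit:
play_rows --pt "0 0 -1 0 0 0 67" --pt "0 0 -1 0 0 0 67" --pt "0 0 0 0 0 0 67"

```text
clock: 21.05
position: [0.4754, -0.2483, -0.0229]
tool_rot: [1.784, 1.571, -0.177]
force: [-0.3, 0.9, 0.7]
grip_width: 0.0669
```

Emit:
play_rows --pt "0 0 -1 0 0 0 67" --pt "0 0 -1 0 0 0 67" --pt "0 0 0 0 0 0 54" --pt "0 0 0 0 0 0 54" --pt "0 0 0 0 0 0 54"

```text
clock: 21.68
position: [0.4753, -0.2483, -0.0246]
tool_rot: [2.991, 1.571, 1.029]
force: [-2.0, 0.8, 11.4]
grip_width: 0.057
```

Emit:
play_rows --pt "0 0 1 0 0 0 52" --pt "0 0 2 0 0 0 52" --pt "0 0 10 0 0 0 52" --pt "0 0 0 0 0 0 52"

```text
clock: 22.18
position: [0.4758, -0.2485, -0.0112]
tool_rot: [1.517, 1.57, -0.445]
force: [0.8, 0.5, 0.0]
grip_width: 0.0564
```

Emit:
play_rows --pt "0 0 30 0 0 0 52" --pt "0 0 45 0 0 0 52" --pt "0 0 50 0 0 0 52" --pt "0 0 50 0 0 0 52" --pt "0 0 18 0 0 0 52" --pt "0 0 0 0 0 0 52"

```text
clock: 22.92
position: [0.4759, -0.2484, 0.1821]
tool_rot: [1.782, 1.568, -0.18]
force: [-0.0, -0.0, -0.9]
grip_width: 0.0561
```

Emit:
play_rows --pt "12 26 0 0 0 -9 52" --pt "11 26 0 0 0 -10 52" --pt "12 26 0 0 0 -9 52" --pt "12 26 0 0 0 -9 52" --pt "11 26 0 0 0 -9 52" --pt "12 26 0 0 0 -10 52" --pt "12 25 0 0 0 -9 52" --pt "11 25 0 0 0 -9 52"

```text
clock: 23.92
position: [0.5682, -0.0415, 0.1798]
tool_rot: [0.483, 1.569, -2.775]
force: [0.4, -0.2, 0.4]
grip_width: 0.0557
```

Emit:
play_rows --pt "0 0 -40 0 0 0 52" --pt "0 0 -35 0 0 0 52" --pt "0 0 -15 0 0 0 52" --pt "0 0 0 0 0 0 52" --pt "0 0 0 0 0 0 52"

```text
clock: 24.55
position: [0.5689, -0.0426, 0.0919]
tool_rot: [-3.025, 1.57, 0.004]
force: [0.9, -1.1, 0.7]
grip_width: 0.0561
```

```bash
cat > al.py <<'E'
from h import *
import sys
s,R=rep(); C=cam('wrist'); im=grab('wrist',sys.argv[1]); g=cv2.cvtColor(im,cv2.COLOR_BGR2GRAY).astype(int)
def edges(r,thr,lo=200,hi=355):
    xs=[x for x in range(lo,hi) if g[r,x]>thr]; return xs[0]-.5,xs[-1]+.5
def loc(uv,z): 
    P=ray(C,uv,z)-s['position']; return np.array([1000*P@R[:,1],1000*P@R[:,2]]).round(1)
for r in(140,148,156): e=edges(r,75); print('base',r,loc((e[0],r),.012),loc((e[1],r),.012))
for r in(188,194,200): e=edges(r,75); print('guide',r,loc((e[0],r),.085),loc((e[1],r),.085))
for r in(216,224,240): e=edges(r,120); print('tile',r,loc((e[0],r),s['position'][2]+.0325),loc((e[1],r),s['position'][2]+.0325))
for c in (230,240,315,325):
    ys=[y for y in range(118,180) if g[y,c]>75]; print('far',c,ys[0],loc((c,ys[0]-.5),.012))
for c in (235,260,277,300,320):
    k=[y for y in range(300,345) if g[y,c]<120]; d=np.diff(g[200:220,c]); y=200+np.argmax(d)
    print('tile far/near',c,y,loc((c,y+.5),s['position'][2]+.0325),k[:1],loc((c,k[0]-.5),s['position'][2]+.0325) if k else '')
E
python3 al.py w9.png
```

```text
t24.55 p [568.9 -42.6  91.9] x [ 0.001  0.    -1.   ] jawdir -96.4 F [ 0.9 -1.1  0.7] q [-0.51  0.71  0.73  1.87 -0.65  0.81 -1.13] w 56.1
base 140 [-48.6 -60.7] [ 47.6 -60.7]
base 148 [-48.2 -54.1] [ 47.2 -54.1]
base 156 [-48.6 -47.4] [ 47.6 -47.4]
guide 188 [-38.6 -36.5] [ 37.9 -36.5]
guide 194 [-38.8 -32.7] [ 37.5 -32.7]
guide 200 [-39.1 -28.8] [ 37.7 -28.8]
tile 216 [-29.9 -31.5] [ 29.3 -31.5]
tile 224 [-29.6 -27.2] [ 29.  -27.2]
tile 240 [-29.7 -18.5] [ 29.1 -18.5]
far 230 136 [-38.8 -64.3]
far 240 135 [-30.5 -65.1]
far 315 135 [ 32.  -65.1]
far 325 135 [ 40.3 -65.1]
tile far/near 235 210 [-20.5 -34.3] [327] [-23.5  34.5]
tile far/near 260 210 [ -8.2 -34.3] [327] [-9.4 34.5]
tile far/near 277 210 [  0.2 -34.3] [327] [ 0.2 34.5]
tile far/near 300 211 [ 11.6 -33.8] [327] [13.3 34.5]
tile far/near 320 209 [ 21.4 -34.8] [327] [24.6 34.5]
```

View pics/w9.png

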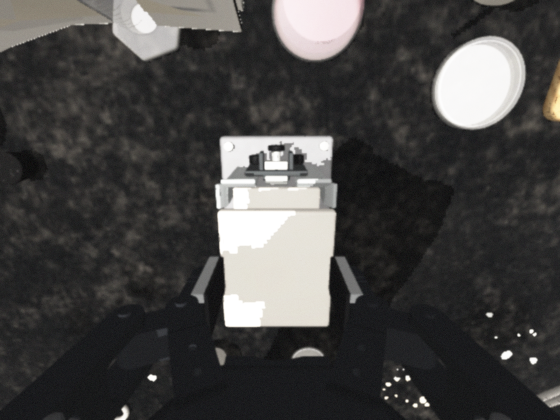

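w9 shows tile 1 lying in the column (white at rows 190–208) with tile 2 over it. The centring error is about 0.2 mm. Descending by feel.

Emit:
play_rows --pt "0.3 0.2 -15 0 0 0 52" --pt "0 0 -10 0 0 0 52" --pt "0 0 -5 0 0 0 52" --pt "0 0 -3 0 0 0 52" --pt "0 0 -3 0 0 0 52" --pt "0 0 -3 0 0 0 52" --pt "0 0 0 0 0 0 52"

```text
clock: 25.48
position: [0.5686, -0.0421, 0.0519]
tool_rot: [-0.153, 1.571, 2.877]
force: [-0.4, 0.4, -0.8]
grip_width: 0.0558
```

Emit:
play_rows --pt "0 0 -2 0 0 0 52" --pt "0 0 -1 0 0 0 52" --pt "0 0 0 0 0 0 52"

```text
clock: 25.85
position: [0.5686, -0.0421, 0.0489]
tool_rot: [0.025, 1.571, 3.055]
force: [-0.9, 0.2, -0.2]
grip_width: 0.0564
```

Emit:
play_rows --pt "0 0 -1 0 0 0 52" --pt "0 0 -1 0 0 0 52" --pt "0 0 0 0 0 0 52"

```text
clock: 26.22
position: [0.5686, -0.0421, 0.0469]
tool_rot: [-0.287, 1.571, 2.743]
force: [-0.6, -0.9, -0.3]
grip_width: 0.0562
```

Emit:
play_rows --pt "0 0 -1 0 0 0 52" --pt "0 0 0 0 0 0 52"

```text
clock: 26.48
position: [0.5686, -0.0421, 0.0459]
tool_rot: [-0.462, 1.571, 2.568]
force: [-0.2, -0.6, -1.1]
grip_width: 0.0561
```

Emit:
play_rows --pt "0 0 -1 0 0 0 52" --pt "0 0 0 0 0 0 52"

```text
clock: 26.72
position: [0.5686, -0.0421, 0.0449]
tool_rot: [-0.199, 1.571, 2.831]
force: [0.3, 0.2, -0.8]
grip_width: 0.0557
```

Emit:
play_rows --pt "0 0 -1 0 0 0 52" --pt "0 0 0 0 0 0 52"

```text
clock: 26.98
position: [0.5687, -0.0421, 0.044]
tool_rot: [-2.367, 1.571, 0.663]
force: [0.0, 0.7, 2.0]
grip_width: 0.0565
```

Tile 2 rests on tile 1 (about 2 N). Release, rise, shut the fingers for pressing on the stack's centre.

Emit:
play_rows --pt "0 0 0 0 0 0 66" --pt "0 0 0 0 0 0 72" --pt "0 0 5 0 0 0 72" --pt "0 0 25 0 0 0 72" --pt "0 0 40 0 0 0 50" --pt "0 0 10 0 0 0 10" --pt "0 0 0 0 0 0 0" --pt "0 0 0 0 0 0 0"

```text
clock: 27.98
position: [0.5681, -0.0419, 0.1231]
tool_rot: [0.016, 1.57, 3.046]
force: [0.0, -0.2, -0.3]
grip_width: 0.0008
```

Emit:
play_rows --pt "0 0 0 0 0 0 0" --pt "0 0 0 0 0 0 0"

```text
clock: 28.22
position: [0.5684, -0.0422, 0.1235]
tool_rot: [0.341, 1.57, -2.912]
force: [-0.1, 0.1, 0.7]
grip_width: 0.0003
```

```bash
python3 - <<'E'
from h import *
s,R=rep(); im=grab('wrist'); C=cam('wrist'); print(proj(C,s['position']),proj(C,[.5685,-.042,.076]))
a=im[120:330,180:380]; cv2.imwrite('pics/w10.png',cv2.resize(a,None,fx=2.8,fy=2.8,interpolation=cv2.INTER_CUBIC))
E
```

```text
t28.23 p [568.4 -42.2 123.5] x [-0.001 -0.    -1.   ] jawdir -96.4 F [-0.1  0.1  0.7] q [-0.54  0.68  0.77  1.85 -0.61  0.87 -1.16] w 0.3
[276.64161901 246.53740729] [276.35625188 221.29495736]
```

View pics/w10.png

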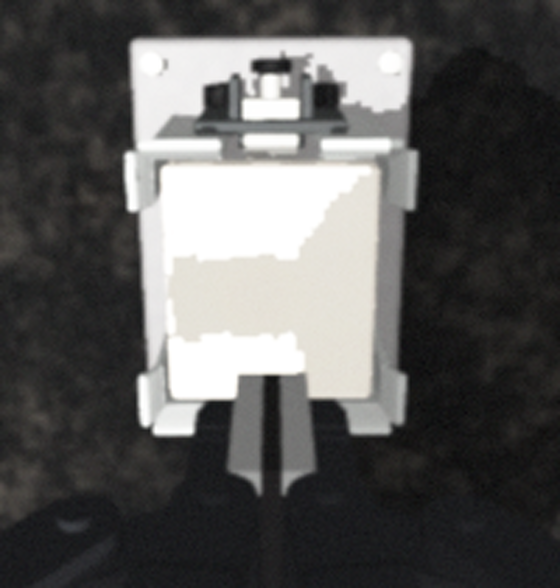

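w10 shows both tiles lying flat and square in the column (tile from (162,165) to (380,398) in the crop), with the shut fingertips over the middle. Pressing by feel.

Emit:
play_rows --pt "0 0 -20 0 0 0 0" --pt "0 0 -15 0 0 0 0" --pt "0 0 -8 0 0 0 0" --pt "0 0 -2 0 0 0 0" --pt "0 0 0 0 0 0 0" --grip_force 40

```text
clock: 28.9
position: [0.5687, -0.0422, 0.0791]
tool_rot: [2.716, 1.571, -0.537]
force: [0.3, -0.4, 0.4]
grip_width: -0.0001
```

Emit:
play_rows --pt "0 0 -2 0 0 0 0" --pt "0 0 -2 0 0 0 0" --pt "0 0 -2 0 0 0 0" --pt "0 0 0 0 0 0 0"

```text
clock: 29.4
position: [0.5686, -0.0421, 0.0729]
tool_rot: [-0.127, 1.571, 2.903]
force: [-0.1, -0.2, 0.2]
grip_width: 0.0003
```

Emit:
play_rows --pt "0 0 -2 0 0 0 0" --pt "0 0 -2 0 0 0 0" --pt "0 0 -2 0 0 0 0" --pt "0 0 0 0 0 0 0"

```text
clock: 29.9
position: [0.5685, -0.0421, 0.0668]
tool_rot: [0.262, 1.571, -2.991]
force: [-0.1, 0.4, -0.2]
grip_width: 0.0001
```

Emit:
play_rows --pt "0 0 -2 0 0 0 0" --pt "0 0 -1 0 0 0 0" --pt "0 0 0 0 0 0 0"

```text
clock: 30.28
position: [0.5686, -0.0421, 0.0639]
tool_rot: [0.079, 1.571, 3.109]
force: [0.4, 0.9, -0.9]
grip_width: -0.0003
```

Emit:
play_rows --pt "0 0 -2 0 0 0 0" --pt "0 0 -1 0 0 0 0" --pt "0 0 0 0 0 0 0"

```text
clock: 30.65
position: [0.5686, -0.0421, 0.0609]
tool_rot: [0.21, 1.571, -3.044]
force: [-0.5, -0.2, -0.2]
grip_width: -0.0001
```

Emit:
play_rows --pt "0 0 -2 0 0 0 0" --pt "0 0 -1 0 0 0 0" --pt "0 0 0 0 0 0 0"

```text
clock: 31.02
position: [0.5686, -0.0422, 0.0579]
tool_rot: [0.359, 1.571, -2.894]
force: [-1.0, 0.3, 0.1]
grip_width: -0.0001
```

Emit:
play_rows --pt "0 0 -1 0 0 0 0" --pt "0 0 -1 0 0 0 0" --pt "0 0 0 0 0 0 0"

```text
clock: 31.4
position: [0.5686, -0.0421, 0.0559]
tool_rot: [-0.196, 1.571, 2.834]
force: [0.5, 0.1, 0.5]
grip_width: -0.0001
```

Emit:
play_rows --pt "0 0 -1 0 0 0 0" --pt "0 0 -1 0 0 0 0" --pt "0 0 0 0 0 0 0"

```text
clock: 31.78
position: [0.5686, -0.0421, 0.0539]
tool_rot: [0.18, 1.571, -3.073]
force: [0.1, -0.8, 0.0]
grip_width: -0.0004
```

Emit:
play_rows --pt "0 0 -1 0 0 0 0" --pt "0 0 -1 0 0 0 0" --pt "0 0 0 0 0 0 0"

```text
clock: 32.15
position: [0.5686, -0.0421, 0.0519]
tool_rot: [-0.108, 1.571, 2.922]
force: [0.4, -0.3, 0.9]
grip_width: -0.0004
```

Emit:
play_rows --pt "0 0 -1 0 0 0 0" --pt "0 0 -1 0 0 0 0" --pt "0 0 0 0 0 0 0"

```text
clock: 32.52
position: [0.5686, -0.0421, 0.0499]
tool_rot: [-0.169, 1.571, 2.861]
force: [0.9, 0.7, 0.6]
grip_width: 0.0
```

Emit:
play_rows --pt "0 0 -1 0 0 0 0" --pt "0 0 -1 0 0 0 0" --pt "0 0 0 0 0 0 0"

```text
clock: 32.9
position: [0.5686, -0.0421, 0.048]
tool_rot: [-2.269, 1.571, 0.761]
force: [-0.4, 0.1, 2.1]
grip_width: -0.0003
```

Contact at TCP z ≈ 48.5, so the shut tips are about 28 mm behind the reported TCP. Latching should therefore come at TCP z between about 23 and 12. Pressing.

Emit:
play_rows --pt "0 0 -2 0 0 0 0" --pt "0 0 -2 0 0 0 0" --pt "0 0 -1 0 0 0 0" --pt "0 0 0 0 0 0 0"

```text
clock: 33.4
position: [0.5687, -0.0421, 0.043]
tool_rot: [-2.732, 1.571, 0.298]
force: [-0.9, -0.0, 3.1]
grip_width: -0.0001
```

Emit:
play_rows --pt "0 0 -2 0 0 0 0" --pt "0 0 -2 0 0 0 0" --pt "0 0 -1 0 0 0 0" --pt "0 0 0 0 0 0 0"

```text
clock: 33.9
position: [0.5687, -0.0422, 0.0381]
tool_rot: [-2.692, 1.571, 0.337]
force: [-1.9, -0.4, 6.2]
grip_width: -0.0001
```

Emit:
play_rows --pt "0 0 -2 0 0 0 0" --pt "0 0 -2 0 0 0 0" --pt "0 0 -1 0 0 0 0" --pt "0 0 0 0 0 0 0"

```text
clock: 34.4
position: [0.5687, -0.0422, 0.033]
tool_rot: [-2.919, 1.571, 0.111]
force: [-0.2, -0.7, 5.2]
grip_width: -0.0002
```

Emit:
play_rows --pt "0 0 -2 0 0 0 0" --pt "0 0 -2 0 0 0 0" --pt "0 0 0 0 0 0 0"

```text
clock: 34.78
position: [0.5687, -0.0421, 0.029]
tool_rot: [-2.647, 1.571, 0.383]
force: [-1.4, -0.1, 7.0]
grip_width: 0.0001
```

Emit:
play_rows --pt "0 0 -1 0 0 0 0" --pt "0 0 -1 0 0 0 0" --pt "0 0 0 0 0 0 0"

```text
clock: 35.15
position: [0.5687, -0.0421, 0.0271]
tool_rot: [-2.658, 1.571, 0.372]
force: [-0.1, -0.3, 6.1]
grip_width: 0.0
```

Emit:
play_rows --pt "0 0 -1 0 0 0 0" --pt "0 0 -1 0 0 0 0" --pt "0 0 0 0 0 0 0"

```text
clock: 35.52
position: [0.5687, -0.0421, 0.0251]
tool_rot: [-2.425, 1.571, 0.605]
force: [-0.6, 0.1, 6.2]
grip_width: -0.0001
```

Emit:
play_rows --pt "0 0 -1 0 0 0 0" --pt "0 0 0 0 0 0 0"

```text
clock: 35.78
position: [0.5687, -0.0421, 0.0241]
tool_rot: [-2.463, 1.57, 0.567]
force: [-0.9, 0.2, 7.0]
grip_width: -0.0
```

Emit:
play_rows --pt "0 0 -1 0 0 0 0" --pt "0 0 0 0 0 0 0"

```text
clock: 36.02
position: [0.5687, -0.0422, 0.0231]
tool_rot: [-2.671, 1.571, 0.359]
force: [-1.6, 1.1, 7.8]
grip_width: -0.0003
```

Emit:
play_rows --pt "0 0 -1 0 0 0 0" --pt "0 0 0 0 0 0 0"

```text
clock: 36.28
position: [0.5688, -0.0421, 0.0222]
tool_rot: [-2.698, 1.57, 0.332]
force: [-1.0, -0.1, 7.8]
grip_width: -0.0003
```

Emit:
play_rows --pt "0 0 -1 0 0 0 0" --pt "0 0 0 0 0 0 0"

```text
clock: 36.52
position: [0.5687, -0.0421, 0.0212]
tool_rot: [-2.34, 1.571, 0.69]
force: [-2.4, 1.0, 7.5]
grip_width: 0.0003
```

Emit:
play_rows --pt "0 0 -1 0 0 0 0" --pt "0 0 0 0 0 0 0"

```text
clock: 36.78
position: [0.5687, -0.0421, 0.0202]
tool_rot: [-2.478, 1.57, 0.552]
force: [-1.6, 0.5, 9.4]
grip_width: 0.0002
```

Emit:
play_rows --pt "0 0 -1 0 0 0 0" --pt "0 0 0 0 0 0 0"

```text
clock: 37.02
position: [0.5687, -0.0421, 0.0192]
tool_rot: [-2.585, 1.571, 0.445]
force: [-1.9, 0.2, 8.0]
grip_width: -0.0001
```

Emit:
play_rows --pt "0 0 -0.5 0 0 0 0" --pt "0 0 0 0 0 0 0"

```text
clock: 37.28
position: [0.5687, -0.0421, 0.0187]
tool_rot: [-2.509, 1.57, 0.521]
force: [-1.7, -0.1, 8.0]
grip_width: -0.0001
```

Emit:
play_rows --pt "0 0 -0.5 0 0 0 0" --pt "0 0 0 0 0 0 0"

```text
clock: 37.52
position: [0.5687, -0.0421, 0.0182]
tool_rot: [-2.421, 1.571, 0.608]
force: [-1.2, 0.7, 8.9]
grip_width: -0.0001
```

Emit:
play_rows --pt "0 0 -0.5 0 0 0 0" --pt "0 0 0 0 0 0 0"

```text
clock: 37.78
position: [0.5687, -0.0421, 0.0177]
tool_rot: [-2.542, 1.571, 0.488]
force: [-1.0, 0.2, 8.4]
grip_width: 0.0
```

```bash
python3 - <<'E'
from h import *
F=[]
for i in range(6):
    im=grab('wrist'); F.append(telemetry.observe()['force'])
print(np.mean(F,0).round(2),np.std(F,0).round(2))
a=im[110:330,170:390]; cv2.imwrite('pics/w11.png',cv2.resize(a,None,fx=2.7,fy=2.7,interpolation=cv2.INTER_CUBIC))
E
```

```text
[-1.6   0.31  9.13] [0.47 0.33 0.27]
```

No more pictures can be viewed, so I'll carry on by averaged force alone.

```bash
cat > f.py <<'E'
from h import *
F=[]
for i in range(5):
    vision.grab_frame('wrist'); s=telemetry.observe(); F.append(s['force'])
print('t%.2f z %.2f'%(s['clock'],s['position'][2]*1e3),np.mean(F,0).round(2),np.std(F,0).round(2))
E
true
```

Emit:
play_rows --pt "0 0 -0.7 0 0 0 0" --pt "0 0 0 0 0 0 0"

```text
clock: 38.33
position: [0.5687, -0.0422, 0.0173]
tool_rot: [-2.192, 1.57, 0.838]
force: [-4.9, 1.4, 15.8]
grip_width: 0.0001
```

```bash
python3 f.py
```

```text
t38.58 z 17.32 [-3.82  0.6  16.5 ] [0.6  0.35 0.5 ]
```

Emit:
play_rows --pt "0 0 -0.7 0 0 0 0" --pt "0 0 0 0 0 0 0"

```text
clock: 38.83
position: [0.5688, -0.0421, 0.0172]
tool_rot: [-2.178, 1.57, 0.851]
force: [-7.5, 1.9, 29.0]
grip_width: -0.0
```

```bash
python3 f.py
```

```text
t39.08 z 17.20 [-7.81  1.99 29.66] [0.35 0.18 0.1 ]
```

That jump is the stop (29.7 N, under the 45 N limit). Latching would have been about 2.5 mm higher, at z ≈ 19.9, which matches the force drop between 20.2 and 19.2. I'll back off and see whether the stack stays down.

Emit:
play_rows --pt "0 0 1.4 0 0 0 0" --pt "0 0 0 0 0 0 0"

```text
clock: 39.33
position: [0.5688, -0.0421, 0.0178]
tool_rot: [-2.618, 1.57, 0.412]
force: [-1.2, 0.5, 9.4]
grip_width: -0.0002
```

Emit:
play_rows --pt "0 0 1 0 0 0 0" --pt "0 0 0 0 0 0 0"

```text
clock: 39.58
position: [0.5687, -0.0422, 0.0188]
tool_rot: [-2.694, 1.571, 0.336]
force: [-2.1, 0.7, 8.7]
grip_width: 0.0
```

Emit:
play_rows --pt "0 0 1 0 0 0 0" --pt "0 0 0 0 0 0 0"

```text
clock: 39.83
position: [0.5687, -0.0422, 0.0198]
tool_rot: [-2.584, 1.57, 0.445]
force: [-1.9, 0.8, 8.3]
grip_width: 0.0001
```

Emit:
play_rows --pt "0 0 1 0 0 0 0" --pt "0 0 0 0 0 0 0"

```text
clock: 40.08
position: [0.5686, -0.042, 0.0204]
tool_rot: [-0.038, 1.571, 2.992]
force: [-0.6, 0.0, -0.2]
grip_width: 0.0003
```

```bash
python3 f.py
```

```text
t40.33 z 20.39 [ 0.05  0.12 -0.42] [0.42 0.41 0.39]
```

The force fell from 8.3 N to zero at z = 20.4, so the catches hold the stack. I'll rise straight up, back off as for w6, and check the ends numerically.

Emit:
play_rows --pt "0 0 5 0 0 0 0" --pt "0 0 20 0 0 0 0" --pt "0 0 45 0 0 0 0" --pt "0 0 50 0 0 0 0" --pt "0 0 40 0 0 0 0" --pt "0 0 0 0 0 0 0"

```text
clock: 41.08
position: [0.5699, -0.0424, 0.1844]
tool_rot: [-2.898, 1.566, 0.132]
force: [0.9, -0.2, -1.4]
grip_width: -0.0002
```

Emit:
play_rows --pt "-35 4 0 0 0 0 0" --pt "-35 4 0 0 0 0 0" --pt "-35 4 0 0 0 0 0" --pt "0 0 0 0 0 0 0" --pt "0 0 0 0 0 0 0"

```text
clock: 41.7
position: [0.464, -0.0299, 0.1808]
tool_rot: [-2.501, 1.57, 0.53]
force: [1.4, 1.3, -0.6]
grip_width: -0.0001
```

```bash
cat > chk.py <<'E'
from h import *
rep(); C=cam('wrist'); im=grab('wrist','w12.png'); g=cv2.cvtColor(im,cv2.COLOR_BGR2GRAY)
c=np.array([.5688,-.0415]); u=np.array([.9942,-.108]); v=np.array([.108,.9942])
# rectified view of plane z=.048, 1px = 1mm, rows: x from +45 to -45; cols: y from +40 to -40
q=np.float32([proj(C,[*(c+u*a*.045+v*b*.040),.048]) for a,b in((1,1),(1,-1),(-1,-1),(-1,1))])
H=cv2.getPerspectiveTransform(q,np.float32([[0,0],[80,0],[80,90],[0,90]])); w=cv2.warpPerspective(g,H,(81,91))
for r in range(0,91,3): print('%4d'%(45-r),' '.join('%3d'%x for x in w[r,4:80:4]))
E
python3 chk.py
```

```text
t41.70 p [464.  -29.9 180.8] x [ 0.001  0.    -1.   ] jawdir -96.4 F [ 1.4  1.3 -0.6] q [-0.75  0.44  0.92  2.06 -0.47  0.85 -1.24] w -0.1
  45 173 176 174 173 171 169 108 111 113 111 111 108 107 161 173 174 171 171 172
  42 167 108 107 107 110 119  42  58 170 176 175 150  36 102 104 103 104  97 177
  39 166  96  94  96  95  90  48 128 251 250 250 233  33  94  93  93  95  94 176
  36 170  95  96  94  93  94  66  80 171 170 170 130  41  95  97  94  94 102 181
  33 168  95 128 191 210 208 208 197 173 173 171 161 202 200 197 196 190 116 185
  30 150  95 190 250 255 255 255 255 220 232 243 249 255 255 255 255 255 122 167
  27 186  94 189 251 255 255 255 255 255 255 255 255 255 255 255 255 255 120 102
  24 223 102 198 237 255 255 255 255 255 255 255 255 255 255 255 255 255 116 117
  21 223 181 253 255 255 255 255 255 255 255 255 255 255 255 255 255 255 104 121
  18 221 220 253 255 255 255 255 255 255 255 255 255 255 255 255 255 255 120 149
  15 223 222 253 255 255 255 255 255 255 255 255 255 255 255 255 255 255 129 220
  12 221 221 254 255 255 255 255 255 255 255 255 255 255 255 255 255 2
[... 849 characters left out ...]
 255 255 255 255 255 255 255 255 255 255 255 151 220
 -24 202 209 254 255 255 255 255 255 255 255 255 255 255 255 255 255 255 143 194
 -27 169  97 216 244 255 255 255 255 255 255 255 255 255 255 255 255 254 122 191
 -30 170  97 189 245 255 255 255 255 255 255 255 255 255 255 255 255 254 122 189
 -33 171  96 188 240 255 255 255 251 208 209 215 236 255 255 255 255 254 120 191
 -36 173  98 134 211 214 214 217 215 218 217 217 212 215 220 222 222 221 121 179
 -39 183 191 190 189 187 186  99 143 252 251 251 246  94 183 205 204 205 206 211
 -42 224 225 225 226 227 226  56 100 155 164 154 146  84 179 226 226 227 227 228
 -45 238 240 240 240 236 231  67  84 146 163 139 151 104 175 228 236 237 236 237
```

Both ends show the catch over the tile edge (darker strip at mid-width near x = +32 and −33 mm). The tile is square, about 60 x 70 mm, at the z = 48 mm plane. One quick check of the bystanders against the first frame, then hand in.

```bash
python3 - <<'E'
from h import *
a=cv2.imread('pics/top0.png'); b=grab('top')
for n,(x,y) in dict(crucible=(257,256),weighing=(295,260),petri=(343,166),stopper=(208,180),green=(152,213),yellow=(432,230)).items():
    d=cv2.absdiff(a,b)[y-14:y+14,x-14:x+14].max(2); print(n,d.mean().round(1),(d>60).mean().round(3))
print(telemetry.observe()['force'].round(1)); print(workorder.job_done())
E
```

```text
crucible 75.9 0.721
weighing 9.1 0.0
petri 3.6 0.0
stopper 5.7 0.0
green 4.0 0.0
yellow 2.8 0.0
[-0.3 -0.   0.1]
the job is handed in; nothing more can be done
None
```

Both white tiles are in the grey magazine, stacked flat, and held down by the two end catches. The job is handed in, at about 42 s on the robot's clock.

**Pressing:** I pressed the stack down with the shut fingers. The force dropped slightly near the expected latching point, by about as much as the sensor noise. I missed it at the time and pressed on until the force jumped at the hard stop. That reached about 30 N, under the 45 N limit, but firmer than a gentle press should be.

**Last checks on the stack:** On backing off, the force fell from 8.3 N to zero while the stack stayed down. The camera data then showed the upper tile lying square, with a catch over it at each end.

**Bystanders:** The weighing bottle, petri dish, stopper, green look-alike and yellow magazine match the first picture. The crucible check failed (72% of its patch had changed). The gripper was parked above that area at the time, so this is probably the gripper blocking the view. I felt no contact there, but I did not confirm the crucible's position separately.

**Other problems:**
- The first attempts to grip tile 1 closed on air, because the fingertips were about 25–28 mm farther back than the tool reading implied. I found the true height by feel.
- The viewer ran out of pictures during the press, so the checks from then on were numbers only.

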